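# Pack the grip steriliser box

### The job

Pack the steel steriliser box for the next run, in this order: first set the empty perforated tray down flat in the box, then lay both machine grips in the tray along its partition, the thick grip in the wide compartment and the slim grip in the narrow one, and last put the lid on the box so that it sits fully home. Set every part down, do not drop it, and leave the plastic cup and the two ink caps standing where they are.

Things in the scene. Friction and masses are not known exactly. Their poses are not given: they have to be found in the camera images.
- box: open steel box, does not move: outside 142 (x) x 192 (y) x 48 mm high, inside 136 x 186 mm, floor and walls 3 mm thick. Origin: centre of its underside on the bench; z up, y along its long side
- tray: perforated steel tray, 120 (x) x 170 (y) mm, walls 20 mm high, floor 2 mm, 0.26 kg. Partition along x, 20 mm high, at y=+12: narrow compartment (70 mm) on +y, centre y=+48; wide (94 mm) on -y, centre y=-36. Black handle bar over the partition's middle: 70 mm along x, 8 thick, 26 to 36 mm up; hangs about level. Origin: centre of underside, z up. 8 mm play all round in the box, either way round
- lid: loose steel lid: plate 160 (x) x 210 (y) x 3 mm, its top 9 mm up, over a step 120 x 170 x 6 mm that enters the box with 8 mm play all round while the plate rests on the rim; 0.32 kg. Black handle bar over its centre: 70 mm along x, 10 thick, 29 to 41 mm up, on two end legs. Origin: centre of the step's underside, z up; fully home it is 42 mm above the box's origin, either way round
- thick_grip: loose steel tattoo machine grip, thick: eight-sided body 30 mm across flats, 50 mm long, lying on a flat, with a 12 mm tip at +x and a 10 mm back stem at -x; 92 mm long in all, 0.18 kg. Origin: middle of the body on its axis, 15 mm above what it lies on; x along the axis; at the start two flats are upright, facing +-y
- slim_grip: the same but slim: eight-sided body 18 mm across flats, 50 mm long, lying on a flat, with an 8 mm tip at +x and an 8 mm back stem at -x; 92 mm long in all, 0.08 kg. Origin: middle of the body on its axis, 9 mm above what it lies on; x along the axis; at the start two flats are upright, facing +-y
- cup: light translucent plastic cup, empty, 72 mm across the rim, 88 mm tall, standing among the grips; to be left alone. Origin: centre of its underside
- ink_cap_a: small ink cap, black with a white flange, 25 mm across, 16.5 mm tall, standing among the grips; to be left alone. Origin: centre of its underside
- ink_cap_b: second ink cap, the same as the first; to be left alone. Origin: centre of its underside
Not all that is in view belongs to the job. Leave any brown, orange or purple look-alike of the slim_grip alone.

How it is judged:
By the outcome, as a careful person would: the job done as asked, in the order asked, and still so for the second after the job is handed in, with the robot touching nothing.
It also fails if it takes over 109 s, if anything falls off the work surface, if the arm or the gripper's body presses on something with over 40 N, if the wrist force passes 120 N, or if a joint passes its speed limit or range.

### The arm

A 6-joint arm with a two-finger parallel gripper is mounted at the origin on the work surface. World frame = base frame: x ahead of the robot, y to its left, z up, the work surface at z = 0. Lengths are in mm, angles in rad, forces in N, time in s.
With the tool pointing down it reaches from about 350 to 875 mm from the base axis. Payload 15.5 kg.
Tool frame: the origin (TCP) lies on the centre line of the jaws, within the pads' length; the fingertips stand arm.tip_reach ahead of it and the grasp point (between the pads) lies 5 mm behind it (arm.tip_reach is the distance from the TCP to the fingertips, in mm); x points along the fingers, y is the direction in which the jaws open and shut, and the axes are right-handed (so a half turn about x gives the same grasp; the last joint's range is limited). The gripper opens to 85 mm and grips with 20 to 120 N. Pads are 22 mm wide; open, the fingers measure 114 mm over their backs; the gripper's body (76 mm by 85 mm) begins 54 mm behind the grasp point. The pads swing forward as they close: fully open they stand 13 mm farther back than shut.
Start: joints at [-1.359, 0.494, 1.345, -0, 1.302, -0.096], TCP at [188.757, -595.817, 245.277] pointing down, gripper open.
Joint ranges: [-2.91, 2.91], [-0.82, 2.16], [0.22, 2.67], [-1.22, 4.37], [0.12, 2.79], [-3.08, 3.08]. Speed limits (rad/s): [1.89, 1.89, 2.57, 3.01, 3.01, 3.01].

### API

Orientations are given as a rotation vector (axis times angle).
In Python, from workcell import arm gives the robot as it stands. The module is installed in compiled form; this text tells all that it offers. Calls block until the motion is done:
- arm.goto(position, orientation): joint-space move of the TCP to a pose.
- arm.servo_line(position, max_speed=150, rotation=None): straight line of the TCP; rotation=None keeps the orientation; max_speed is the mean speed in mm/s.
- arm.goto_joints(angles): joint-space move.
- arm.open_gripper() and arm.grab(strength=None): open the fingers fully, or close them until they stop; strength is the grip in N (None keeps the last).
- arm.pause(seconds).
- arm.ik(position, orientation): joint angles nearest the present ones, or None.
- arm.sense(): the state.
- arm.camera(name): name is "scene" or "top"; returns the picture (420x560x3 uint8, red, green, blue); there is no depth.
- arm.get_calibration(name): a dict with "mtx" (3x3 intrinsics, pixels), "dist_coeffs" ([k1, k2, p1, p2, k3] as OpenCV has them; the pictures are not rectified), "rvec" (rotation vector, rad) and "tvec" (3), from world to camera coordinates, as OpenCV has them. Camera axes: x right, y down, z forward; pixel columns grow to the right and rows downward; lengths in mm; the calibration is good to about 2 mm. A picture is of the moment at which its call begins. get_calibration takes no time and is no camera call.
A pose or a line that the arm cannot do raises arm.Unreachable and nothing moves.
- arm.close_job(): hands the job in, once; it reports no verdict.
Trained networks look in the newest picture that a camera, given by its name, has taken for a name from the list of things; names that differ only in an ending like _2 or _b are one class to them, and where a whole thing is asked for, a point or a joint stands for the part that bears it (a point fixed in the world has none). Each returns a list of dicts, best first, with "p" (0 to 1); they miss things now and then, are a little off and sometimes report something else, mostly with a low value. They report only what shows in the picture. A call takes as long as a camera call. They do not tell look-alikes from the thing itself.
- arm.cut_out(camera, target): "mask" (420x560 bool, what is visible of it) and "rect" ([left, top, right, bottom] in pixels, round what is visible of it).
- arm.tip_of(camera, target): "xy" ([column, row] in pixels: a listed point, or the origin of a listed thing).
The state is a dict: "clock": time; "joint_pos": joint angles; "qd": joint speeds; "effort": joint torques, N m; "tcp_pos": TCP position; "tcp_rot": TCP orientation; "ft_force": force on the tool from outside, world axes, zero at the start; "ft_torque": the same for the moment, N m; "finger_gap": finger opening in mm.
Only numpy, scipy, OpenCV 4.12 (cv2) and the standard library are available. Lean on these libraries where they do the work, as an engineer would, in place of code of your own. Each camera call takes 0.05 s, during which the arm holds its last target.

## Working session

There is one attempt and no reset: what is moved stays moved. The work goes in short steps, each a Python script; the robot and the scene stay as the last script left them, time stands still between calls to the robot, and variables do not carry over. Pictures are saved under pics/ and viewed, and the job is handed in when it is done.

```bash
mkdir -p pics; ls
python3 - <<'E'
from workcell import arm
import cv2
for n in ("scene","top"):
    im=arm.camera(n); cv2.imwrite(f"pics/{n}0.png",im[:,:,::-1])
    c=arm.get_calibration(n); print(n,c)
    for t in ("box","tray","lid","thick_grip","slim_grip","cup","ink_cap_a"):
        print(t,[(round(d['p'],2),[round(float(v)) for v in d['xy']]) for d in arm.tip_of(n,t)], [(round(d['p'],2),d['rect']) for d in arm.cut_out(n,t)])
print(arm.sense(),arm.tip_reach)
E
```

```text
pics
scene {'mtx': array([[445.45380117,   0.        , 278.76496906],
       [  0.        , 445.45380117, 204.16290425],
       [  0.        ,   0.        ,   1.        ]]), 'dist_coeffs': array([-0.12246084,  0.        ,  0.        ,  0.        ,  0.        ]), 'rvec': array([ 1.16802705,  2.45950993, -0.88852773]), 'tvec': array([ 262.74209192, -290.23669459, 1263.51978912])}
box [(0.85, [263, 192])] [(0.84, [214.2, 148.2, 316.6, 231.0]), (0.73, [124.9, 204.6, 162.4, 226.8])]
tray [(0.83, [389, 267]), (0.54, [145, 214]), (0.2, [267, 194])] [(0.79, [337.6, 226.3, 435.0, 310.8]), (0.31, [130.6, 104.5, 223.3, 166.7])]
lid [(0.84, [178, 136])] [(0.67, [130.4, 106.4, 224.8, 168.3])]
thick_grip [(0.83, [142, 214]), (0.55, [276, 302])] [(0.74, [126.3, 205.8, 161.5, 226.7])]
slim_grip [(0.78, [275, 304]), (0.78, [326, 339]), (0.75, [383, 367]), (0.63, [426, 212])] [(0.77, [422.3, 194.8, 435.3, 229.0]), (0.66, [361.6, 357.3, 412.7, 381.5]), (0.65, [271.3, 284.4, 281.3, 326.4]), (0.65, [320.6, 315.6, 333.4, 360.7])]
cup [(0.65, [214, 259])] [(0.94, [188.8, 220.3, 229.0, 268.5])]
ink_cap_a [(
[... 1152 characters left out ...]
.4, [269, 148])] []
{'clock': 1.5, 'joint_pos': array([-1.35948802e+00,  4.93564866e-01,  1.34550244e+00, -2.10260902e-05,
        1.30249199e+00, -9.54971944e-02]), 'qd': array([ 5.40938347e-04,  3.46010819e-04, -2.15261204e-04, -2.97655561e-03,
        5.04852219e-04,  6.76961564e-05]), 'effort': array([-6.49969497e-04, -8.82019258e+01, -3.84262669e+01, -1.14282345e-04,
        9.94456932e-04, -7.69255166e-05]), 'tcp_pos': array([ 188.7582648 , -595.81729793,  245.29799526]), 'tcp_rot': array([ 2.05605204,  0.31787458, -2.05609013]), 'ft_force': array([ 0.66937272, -0.37833398,  1.19827835]), 'ft_torque': array([-0.02767376, -0.02091893, -0.04001606]), 'finger_gap': 85.81084620397513} 14.0
```

View pics/scene0.png

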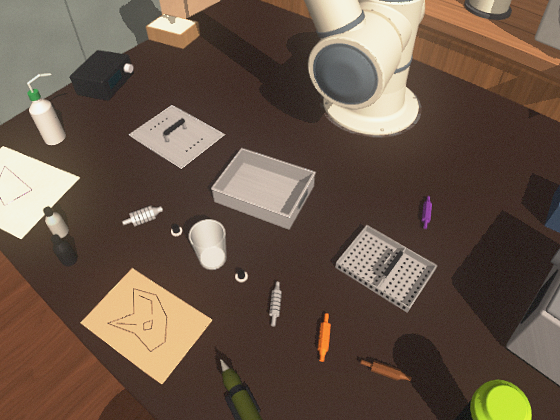

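View pics/top0.png

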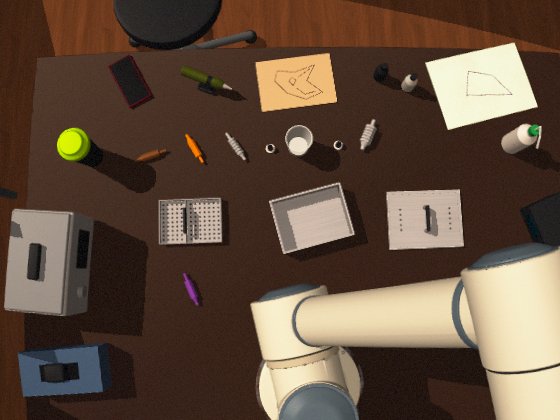

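Run:
```python
import cv2
im=cv2.imread("pics/top0.png"); cv2.imwrite("pics/t_a.png",cv2.resize(im[100:310,130:390],None,fx=3,fy=2.85,interpolation=cv2.INTER_CUBIC))
cv2.imwrite("pics/t_b.png",cv2.resize(im[100:270,250:480],None,fx=3.4,fy=3.4,interpolation=cv2.INTER_CUBIC))
```

```text
(no output)
```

View crops.

The top view shows the tray at (190,220), the box at (312,218) and the lid at (425,219). The slim grip is the steel one at (236,146) and the thick grip is at (369,134). The cup is at (299,140), the ink caps at (270,148) and (338,145), and the brown, orange and purple decoys are at (152,155), (195,148) and (192,289).

View pics/t_a.png

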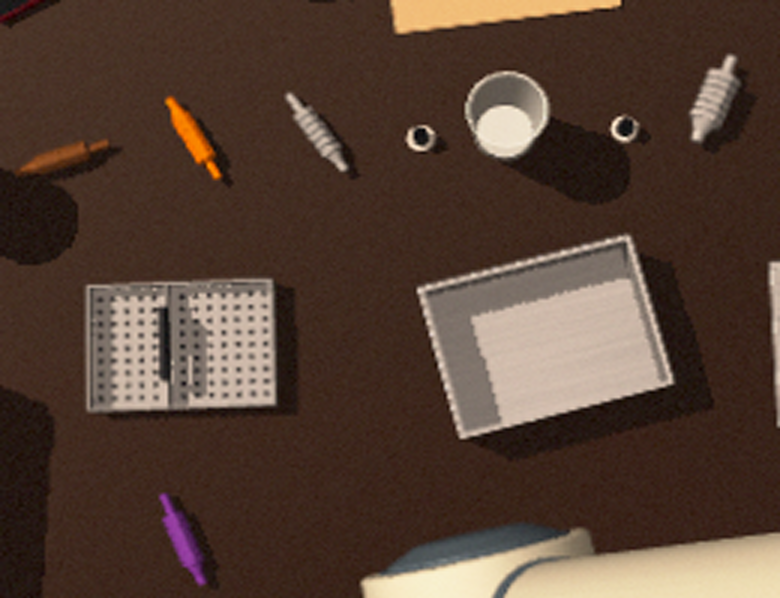

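View pics/t_b.png

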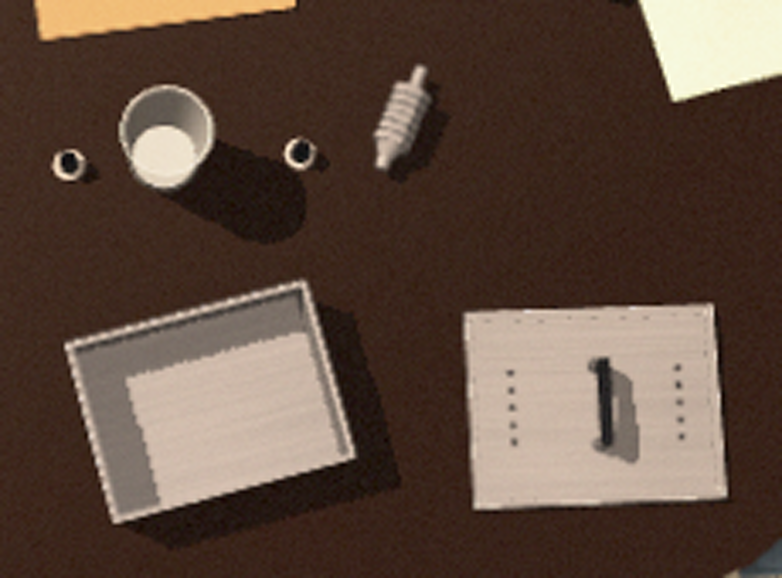

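```bash
cat > h.py <<'E'
import numpy as np, cv2
from scipy.optimize import minimize
from scipy.spatial.transform import Rotation as R
def rect(sx,sy,z): return [(a*sx/2,b*sy/2,z) for a in(-1,1) for b in(-1,1)]
def cyl(x0,x1,r,zc,n=12):
    return [(x,r*np.cos(t),zc+r*np.sin(t)) for x in(x0,x1) for t in np.linspace(0,2*np.pi,n,endpoint=False)]
def grip(w,t,b): return [cyl(-25,25,w/2*1.04,w/2),cyl(20,46,t/2,w/2),cyl(-46,-20,b/2,w/2)]
# note grip lengths: asymmetric ends unknown -> assume +-46
M={'box':[rect(142,192,0)+rect(142,192,48)],'tray':[rect(120,170,0)+rect(120,170,20)],
'lid':[rect(160,210,6)+rect(160,210,9)],'thick_grip':[*grip(30,12,10)],'slim_grip':[*grip(18,8,8)],'cup':[ [(36*np.cos(t),36*np.sin(t),88) for t in np.linspace(0,6.28,24)]+[(25*np.cos(t),25*np.sin(t),0) for t in np.linspace(0,6.28,24)]]}
def proj(cal,P):
    return cv2.projectPoints(np.asarray(P,float),cal['rvec'],cal['tvec'],cal['mtx'],cal['dist_coeffs'])[0][:,0]
def world(p,P,z0=0):
    P=np.asarray(P,float);c,s=np.cos(p[2]),np.sin(p[2])
    return np.c_[p[0]+c*P[:,0]-s*P[:,1],p[1]+s*P[:,0]+c*P[:,1],P[:,2]+z0]
def back(cal,uv,z):
    n=cv2.undistortPoints(np.array([[uv]],float),cal['mtx'],cal['dist_coeffs'])[0,0]
    Rm=cv2.Rodrigues(cal['rvec'])[0];d=Rm.T@np.array([n[0],n[1],1]);o=-Rm.T@cal['tvec']
    return o+d*(z-o[2])/d[2]
S=6
def render(cal,name,p,x0,y0,w,h,z0=0):
    im=np.zeros((h*S,w*S),np.uint8)
    for part in M[name]:
        q=proj(cal,world(p,part,z0)); hull=cv2.convexHull(((q-[x0,y0]+.5)*S*16).astype(np.int32))
        cv2.fillConvexPoly(im,hull,1,shift=4)
    return im
def fit(name,views,p0,z0=0):
    """views: list of (cal,mask)"""
    prep=[]
    for cal,m in views:
        ys,xs=np.where(m);x0,y0=xs.min()-12,ys.min()-12;w,h=xs.max()+12-x0,ys.max()+12-y0
        x0=max(x0,0);y0=max(y0,0)
        k=m[y0:y0+h,x0:x0+w].astype(np.uint8);h,w=k.shape
        prep.append((cal,x0,y0,w,h,cv2.resize(k,None,fx=S,fy=S,interpolation=cv2.INTER_NEAREST)))
    def cost(p): return sum((render(c,name,p,x0,y0,w,h,z0)!=k).sum()/k.sum() for c,x0,y0,w,h,k in prep)
    best=None
    for st in ((8,8,.15),(3,3,.05)):
        p=best.x if best is not None else np.array(p0,float)
        sim=np.array([p]+[p+np.eye(3)[i]*st[i] for i in range(3)])
        best=minimize(cost,p,method='Nelder-Mead',options=dict(initial_simplex=sim,xatol=.02,fatol=1e-5))
    return best.x,best.fun
E
cat > fit0.py <<'E'
from workcell import arm
from h import *
import pickle
cal={n:arm.get_calibration(n) for n in("scene","top")}
seed={'box':((311,221),(263,192),.2),'tray':((190,221),(387,268),0),'lid':((424,220),(177,137),0),'thick_grip':((369,134),(142,215),.2),'slim_grip':((236,146),(276,304),-.6),'cup':((300,141),(209,245),0)}
out={}
for t,(a,b,yaw) in seed.items():
    v={}
    for n,uv in(("top",a),("scene",b)):
        ds=arm.cut_out(n,t); ds=[d for d in ds if abs(np.mean([d['rect'][0],d['rect'][2]])-uv[0])<12 and abs(np.mean([d['rect'][1],d['rect'][3]])-uv[1])<12]
        if ds: v[n]=ds[0]['mask']
    if 'grip' in t:
        yaw={'thick_grip':np.pi/2*0+0.3,'slim_grip':0.6}[t]
    p0=list(back(cal['top'],a,15)[:2])+[yaw]
    out[t]=v
    for vs in (['top'],['scene'],['top','scene']):
        if all(n in v for n in vs):
            print(t,vs,*[np.round(x,3) for x in fit(t,[(cal[n],v[n]) for n in vs],p0)])
for uv in ((270,148),(338.5,145)): print('cap top',back(cal['top'],uv,16))
for uv in ((241,272.5),(176,227)): print('cap scene',back(cal['scene'],uv,16))
pickle.dump(out,open('m0.pkl','wb')); print(arm.sense()['clock'])
E
python3 fit0.py
```

```text
box ['top'] [ 4.51155e+02 -1.18980e+01  2.43000e-01] 0.057
box ['scene'] [ 4.51494e+02 -1.42440e+01  2.50000e-01] 0.022
box ['top', 'scene'] [ 4.51347e+02 -1.39440e+01  2.49000e-01] 0.081
tray ['top'] [4.50621e+02 3.16217e+02 4.00000e-03] 0.029
tray ['scene'] [4.49821e+02 3.15432e+02 1.50000e-02] 0.025
tray ['top', 'scene'] [4.50352e+02 3.15604e+02 1.00000e-02] 0.056
lid ['top'] [ 4.45215e+02 -3.29871e+02  1.00000e-02] 0.037
lid ['scene'] [ 4.45569e+02 -3.28873e+02  2.10000e-02] 0.039
lid ['top', 'scene'] [ 4.45279e+02 -3.29482e+02  1.60000e-02] 0.078
thick_grip ['top'] [ 6.79814e+02 -1.76280e+02 -4.43000e-01] 0.211
thick_grip ['scene'] [ 6.81840e+02 -1.77472e+02 -4.67000e-01] 0.176
thick_grip ['top', 'scene'] [ 6.80897e+02 -1.77094e+02 -4.49000e-01] 0.397
slim_grip ['top'] [6.58379e+02 1.91329e+02 5.70000e-01] 0.186
slim_grip ['scene'] [6.56840e+02 1.90155e+02 5.98000e-01] 0.137
slim_grip ['top', 'scene'] [6.57193e+02 1.90391e+02 5.90000e-01] 0.34
cup ['top'] [6.5176e+02 1.7949e+01 2.1200e-01] 0.064
cup ['scene'] [6.57355e+02 1.89710e+01 1.32000e-01] 0.041
cup ['top', 'scene'] [6.54738e+02 1.81720e+01 1.77000e-01] 0.198
cap top [647.31340885  94.45413205  16.        ]
cap top [653.10447013 -94.78206851  16.        ]
cap scene [650.58591552  96.58147203  16.        ]
cap scene [656.45051057 -92.09270911  16.        ]
2.1
```

```bash
cat > ov.py <<'E'
from workcell import arm
from h import *
cal={n:arm.get_calibration(n) for n in("scene","top")}
def crop(name,n,p,half,f,extra):
    im=cv2.imread(f"pics/{n}0.png")
    c=proj(cal[n],world(p,[(0,0,15)]))[0]; x0,y0=(c-half).astype(int); x0=max(x0,0);y0=max(y0,0)
    k=cv2.resize(im[y0:y0+2*half,x0:x0+2*half],None,fx=f,fy=f,interpolation=cv2.INTER_CUBIC)
    for P,col,cl in extra:
        q=proj(cal[n],world(p,P)); q=((q-[x0,y0]+.5)*f).astype(int)
        cv2.polylines(k,[q],cl,col,1)
    return cv2.resize(k,(380,290)) if False else k
G=(0,255,0);Y=(0,255,255);B=(255,0,0)
def gp(w,t,b):
    z=w/2
    L=[([(-25,-z,z),(25,-z,z),(25,z,z),(-25,z,z)],G,True),([(-46,0,z),(46,0,z)],B,False),([(0,-z,z),(0,z,z)],B,False)]
    for e in(-46,46): L.append(([(e,-6,z),(e,6,z)],Y,False))
    return L
r=[]
for nm,p,a in(('thick',[680.9,-177.1,-.449],gp(30,12,10)),('slim',[657.2,190.4,.59],gp(18,8,8))):
    r.append(np.hstack([crop(nm,n,p,24,8,a) for n in("top","scene")]))
cv2.imwrite("pics/ovg.png",np.vstack(r)[:, :])
bar=lambda y,z,t:[(-35,y-t/2,z),(35,y-t/2,z),(35,y+t/2,z),(-35,y+t/2,z)]
rc=lambda sx,sy,z:[(-sx/2,-sy/2,z),(sx/2,-sy/2,z),(sx/2,sy/2,z),(-sx/2,sy/2,z)]
r=[]
for p,a in(([450.35,315.6,.01],[(rc(120,170,20),G,True),(bar(12,36,8),Y,True)]),([451.35,-13.5,.248],[(rc(142,192,48),G,True),(rc(136,186,3),Y,True)]),([445.3,-329.5,.016],[(rc(160,210,9),G,True),(bar(0,41,10),Y,True)])):
    r.append(np.vstack([crop('',n,p,55,2.4,a) for n in("top","scene")]))
cv2.imwrite("pics/ovb.png",np.hstack(r))
E
python3 ov.py
```

```text
(no output)
```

View pics/ovg.png

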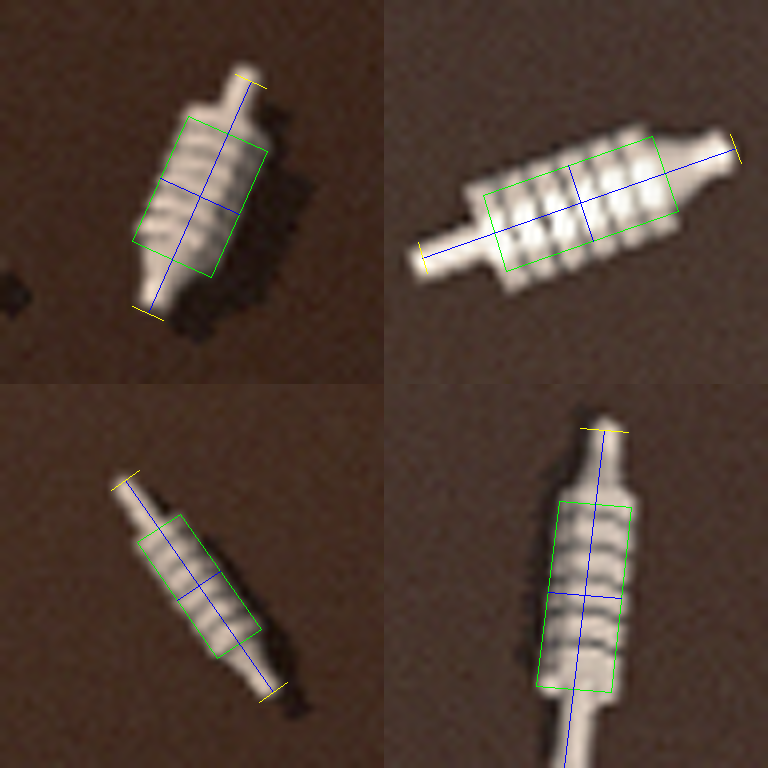

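View pics/ovb.png

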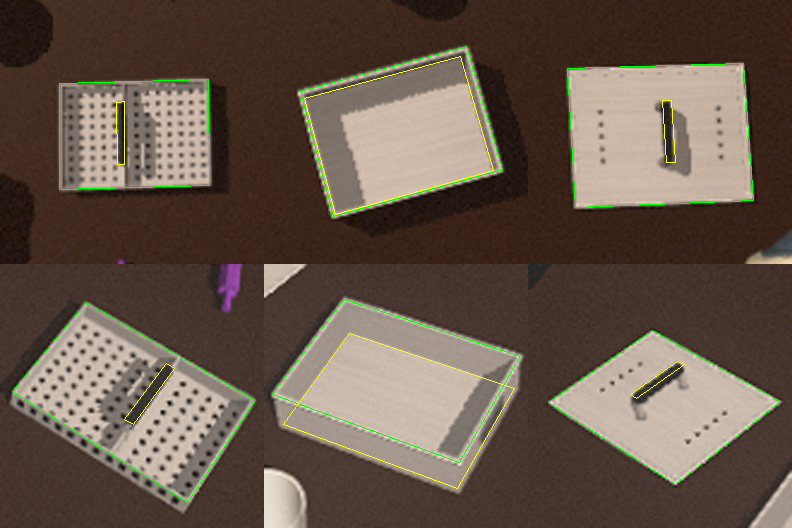

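```bash
cat > mv.py <<'E'
from workcell import arm
import numpy as np
from scipy.spatial.transform import Rotation as R
def ori(a,pitch=0.):
    """tool down, jaw axis along world angle a; pitch = rotation about the jaw axis"""
    y=np.array([np.cos(a),np.sin(a),0]);x=np.array([0,0,-1.]);z=np.cross(x,y)
    r=R.from_matrix(np.c_[x,y,z]); return (R.from_rotvec(y*pitch)*r).as_rotvec()
def st(t=''):
    s=arm.sense(); print(t,'t',round(s['clock'],2),'tcp',np.round(s['tcp_pos'],1),'F',np.round(s['ft_force'],1),'gap',round(s['finger_gap'],1),'j6',round(s['joint_pos'][5],2)); return s
E
python3 - <<'E'
from mv import *
q0=arm.sense()['joint_pos']
for a in (np.pi/2,-np.pi/2):
  for nm,p,da in(('tray',(450,328,60),.01),('box',(451,-13,100),.249),('slim',(690,213,60),.59),('thick',(718,-194,60),-.449),('lid',(445,-330,60),.016)):
    print(nm,a,np.round(arm.ik(p,ori(a+da)),2))
print(R.from_rotvec(arm.sense()['tcp_rot']).as_matrix().round(2))
E
```

```text
tray 1.5707963267948966 [ 0.52  0.65  1.69  0.    0.8  -1.06]
box 1.5707963267948966 [-0.16  0.48  1.92 -0.    0.74 -1.98]
slim 1.5707963267948966 [ 0.22  0.82  1.24 -0.    1.08 -1.94]
thick 1.5707963267948966 [-0.34  0.84  1.17  0.    1.12 -1.47]
lid 1.5707963267948966 [-0.75  0.64  1.7  -0.    0.8  -2.33]
tray -1.5707963267948966 [0.52 0.65 1.69 0.   0.8  2.08]
box -1.5707963267948966 [-0.16  0.48  1.92  0.    0.74  1.16]
slim -1.5707963267948966 [0.22 0.82 1.24 0.   1.08 1.2 ]
thick -1.5707963267948966 [-0.34  0.84  1.17 -0.    1.12  1.68]
lid -1.5707963267948966 [-0.75  0.64  1.7   0.    0.8   0.81]
[[-0.    0.3  -0.95]
 [-0.   -0.95 -0.3 ]
 [-1.    0.    0.  ]]
```

Run:
```python
from mv import *
arm.goto((450,170,120),ori(-np.pi/2)); arm.grab(20); print(arm.tip_reach)
st()
arm.servo_line((450,170,33)); f0=st('33')['ft_force'][2]
z=33
while z>9:
    z-=1; arm.servo_line((450,170,z),max_speed=60)
    s=arm.sense()
    if abs(s['ft_force'][2]-f0)>3: break
st('contact')
arm.servo_line((450,170,z+10)); arm.servo_line((450,170,200),max_speed=300)
st()
```

```text
14.0
 t 5.75 tcp [450. 170. 120.] F [-0.5  0.4 -0.2] gap 0.0 j6 1.81
33 t 6.48 tcp [450.2 170.1  33.4] F [0.9 0.4 1.9] gap -0.0 j6 1.81
contact t 11.48 tcp [450.1 170.   13.9] F [-3.9 -2.  29.8] gap 0.1 j6 1.81
 t 12.47 tcp [449.7 169.9 199.6] F [-0.5 -0.1 -0.3] gap -0.3 j6 1.81
```

Run:
```python
from mv import *
a=-np.pi/2+.01
arm.open_gripper()
arm.goto((450.2,327.6,110),ori(a)); st()
arm.servo_line((450.2,327.6,32)); arm.grab(80); st('grab')
arm.servo_line((450.2,327.6,130)); st('lift')
import cv2
for n in("scene","top"): cv2.imwrite(f"pics/{n}1.png",arm.camera(n)[:,:,::-1])
```

```text
t 14.02 tcp [450.1 327.5 110. ] F [ 0.4  0.5 -0.2] gap 85.4 j6 2.08
grab t 15.38 tcp [450.2 327.6  32.3] F [-1.6 -1.3  8.1] gap 6.0 j6 2.08
lift t 16.18 tcp [449.7 327.3 129.2] F [ 0.2 -0.2 -3. ] gap 6.1 j6 2.08
```

View pics/scene1.png

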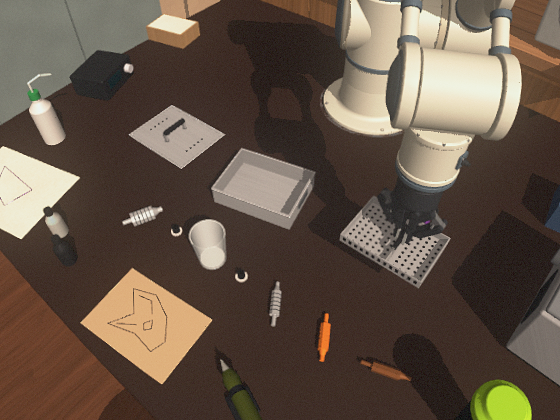

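```bash
cat >> mv.py <<'E'
BOX=np.array([451.3,-13.3]);BY=.249
def inbox(x,y):
    c,s=np.cos(BY),np.sin(BY); return BOX+[c*x-s*y,s*x+c*y]
E
python3 - <<'E'
from mv import *
import cv2
a=-np.pi/2+BY
p=inbox(0,12)
arm.servo_line((449.7,327.3,170),max_speed=250)
arm.goto((*p,170),ori(a)); 
arm.servo_line((*p,95)); arm.pause(.3); st('hover')
for n in("scene","top"): cv2.imwrite(f"pics/{n}2.png",arm.camera(n)[:,:,::-1])
E
python3 -c "
import cv2,numpy as np
a=cv2.imread('pics/scene2.png')[100:260,160:360];b=cv2.imread('pics/top2.png')[150:290,230:400]
cv2.imwrite('pics/h2.png',np.hstack([cv2.resize(a,(400,320)),cv2.resize(b,(390,320))]))"
```

```text
hover t 18.79 tcp [448.7  -1.7  95.6] F [ 0.  -0.6 -3. ] gap 5.8 j6 1.18
```

View pics/h2.png

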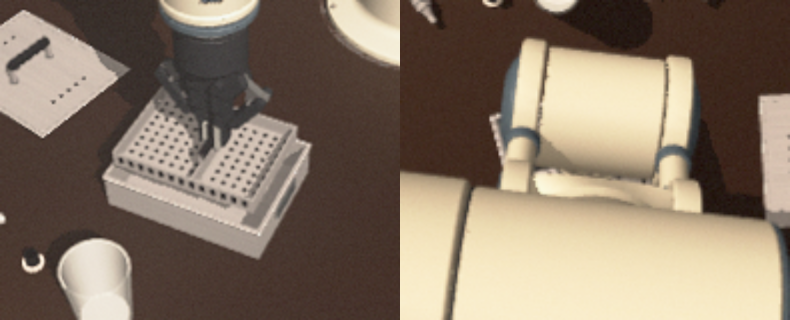

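The scene view shows the tray hanging level and squared over the box, with narrow margins all round. Next I lower it, watching the force.

```bash
cat >> mv.py <<'E'
def lower(p,z0,z1,step=2,lim=6,speed=40,rotation=None):
    """step down until the outside vertical force rises by lim"""
    f0=arm.sense()['ft_force']; z=z0
    while z>z1:
        z=max(z1,z-step); arm.servo_line((*p,z),max_speed=speed,rotation=rotation)
        s=arm.sense()
        if np.linalg.norm(s['ft_force']-f0)>lim: print('contact',z,np.round(s['ft_force']-f0,1)); break
    return z
E
python3 - <<'E'
from mv import *
p=inbox(0,12)
arm.servo_line((*p,60),max_speed=80); st()
z=lower(p,60,44,4); z=lower(p,z,34.5,1.,3.5); st('down')
E
```

```text
t 19.48 tcp [448.3  -1.7  60. ] F [ 0.5  0.3 -3. ] gap 5.5 j6 1.18
contact 35.0 [-1.9 -1.  12.5]
down t 22.73 tcp [448.4  -1.7  35.3] F [-1.6 -0.8 10.1] gap 5.8 j6 1.18
```

```bash
python3 - <<'E'
from mv import *
import cv2
p=inbox(0,12)
arm.open_gripper(); st('open')
arm.servo_line((*p,150),max_speed=200)
arm.goto((600,120,220),ori(-np.pi/2+.59)); st()
for n in("scene","top"): cv2.imwrite(f"pics/{n}3.png",arm.camera(n)[:,:,::-1])
E
cat > crop.py <<'E'
import cv2,numpy as np,sys
i=sys.argv[1]
a=cv2.imread(f'pics/scene{i}.png')[135:245,200:330];b=cv2.imread(f'pics/top{i}.png')[175:265,260:365]
cv2.imwrite(f'pics/h{i}.png',np.hstack([cv2.resize(a,(400,338),interpolation=2),cv2.resize(b,(394,338),interpolation=2)]))
E
python3 crop.py 3
```

```text
open t 23.47 tcp [448.3  -1.7  35. ] F [ 0.  -0.5  0.1] gap 85.5 j6 1.18
 t 25.03 tcp [598.7 119.3 218.4] F [ 0.7 -0.6 -0.5] gap 85.1 j6 1.08
```

View pics/h3.png

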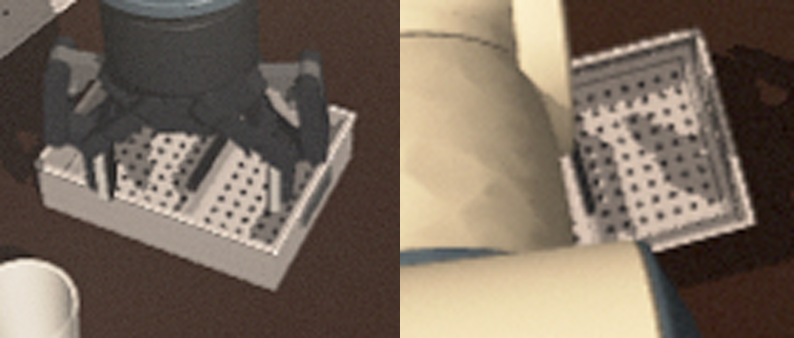

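View pics/top3.png

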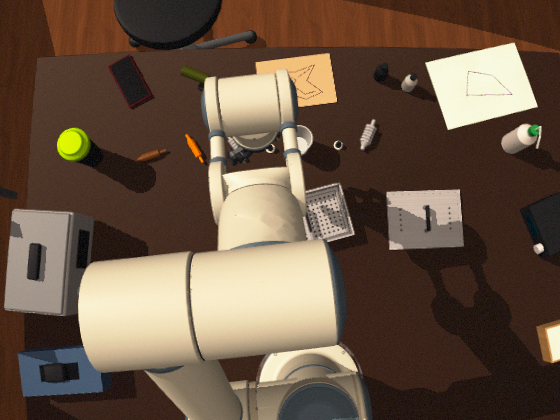

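```bash
cat >> mv.py <<'E'
def ori2(yaw,th):
    """jaws across an axis at yaw; tool x = -sin(th) t - cos(th) z"""
    t=np.array([np.cos(yaw),np.sin(yaw),0]);x=-np.sin(th)*t-np.array([0,0,np.cos(th)])
    y=np.array([np.sin(yaw),-np.cos(yaw),0]); return R.from_matrix(np.c_[x,y,np.cross(x,y)])
E
python3 - <<'E'
from mv import *
import cv2
th=.181;yaw=.59
o=ori2(yaw,th);x=o.as_matrix()[:,0]
c=np.array([658.2+39*np.cos(yaw),191+39*np.sin(yaw),9.])
P=c-11.5*x
arm.goto(P-90*x,o.as_rotvec()); st()
arm.servo_line(P-15*x,max_speed=200);arm.servo_line(P,max_speed=60); st('at')
arm.grab(80); st('grab')
arm.servo_line(P+[0,0,60],max_speed=100); arm.pause(.2); st('lift')
for n in("scene","top"): cv2.imwrite(f"pics/{n}4.png",arm.camera(n)[:,:,::-1])
a=cv2.imread('pics/scene4.png')[220:350,210:370];cv2.imwrite('pics/s4.png',cv2.resize(a,None,fx=4.5,fy=4.5,interpolation=2))
E
```

```text
t 25.9 tcp [705.6 221.9 109.3] F [-1.   0.6  0.4] gap 85.9 j6 1.24
at t 26.82 tcp [692.2 213.8  20.2] F [0.9 0.6 0.1] gap 85.2 j6 1.25
grab t 27.57 tcp [692.4 213.9  20.5] F [-0.3 -0.1  2.2] gap 3.1 j6 1.25
lift t 28.52 tcp [692.  213.8  79.5] F [ 0.7  0.7 -1.3] gap 3.0 j6 1.24
```

View pics/s4.png

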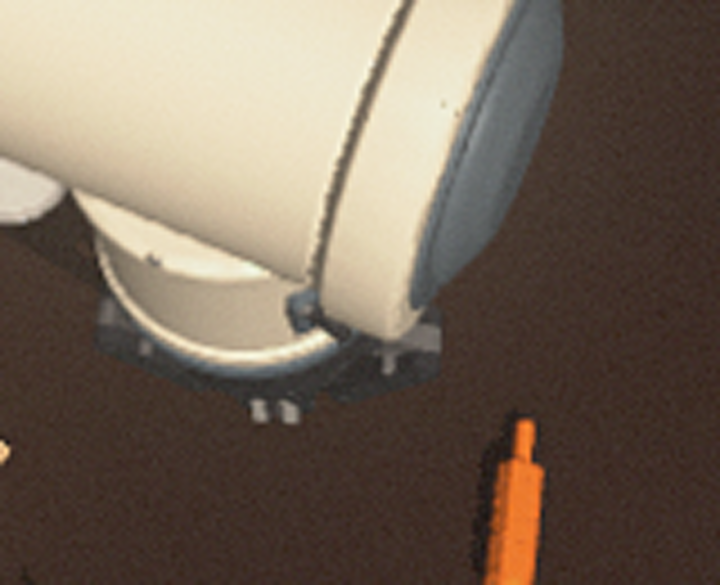

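Run:
```python
from mv import *
import cv2
s=arm.sense()['tcp_pos']
arm.servo_line((s[0],s[1],150),max_speed=200)
p=inbox(46.5,35.5);o=ori2(BY,0).as_rotvec()
arm.goto((*p,150),o); arm.servo_line((*p,85)); arm.pause(.2); st()
for n in("scene","top"): cv2.imwrite(f"pics/{n}5.png",arm.camera(n)[:,:,::-1])
a=cv2.imread('pics/scene5.png')[120:250,190:350];cv2.imwrite('pics/s5.png',cv2.resize(a,None,fx=4.5,fy=4.5,interpolation=2))
```

```text
t 30.97 tcp [488.3  32.6  85.8] F [ 0.1 -0.3 -1.5] gap 3.5 j6 1.27
```

View pics/s5.png

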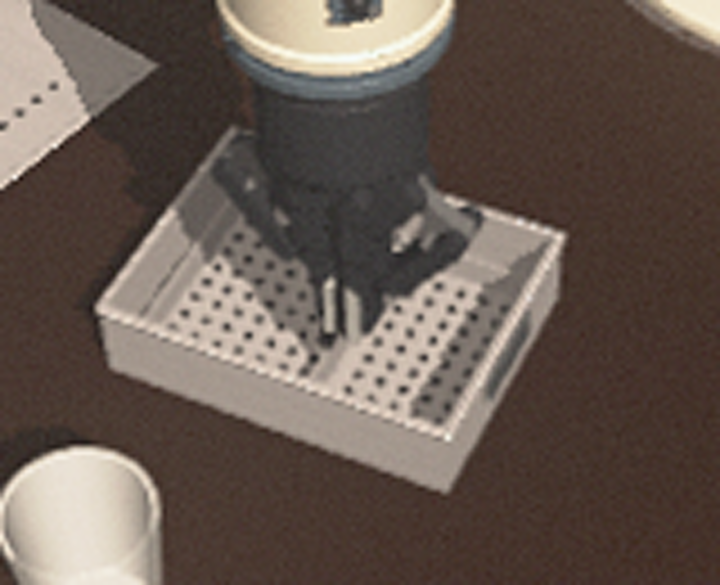

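View pics/top5.png

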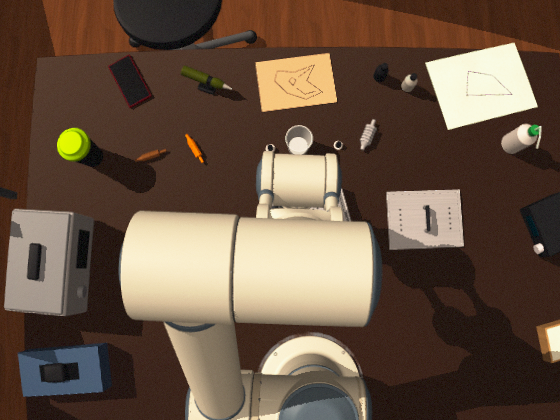

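Run:
```python
from mv import *
p=inbox(46.5,35.5)
arm.servo_line((*p,50),max_speed=80); arm.pause(.2); st()
z=lower(p,50,42,2,3); z=lower(p,z,34,.7,1.8,20); arm.pause(.2); st('down')
```

```text
t 31.85 tcp [487.9  32.6  50.4] F [ 0.3 -0.4 -0.7] gap 3.1 j6 1.27
contact 38.499999999999986 [-1.7  2.4 -0.9]
down t 34.3 tcp [487.6  32.6  38.5] F [ 0.1  0.4 -1.3] gap 3.3 j6 1.27
```

Run:
```python
from mv import *
p=inbox(46.5,35.5)
z=38.5
while z>34:
    z-=.5; arm.servo_line((*p,z),max_speed=20); 
    F=[]
    for i in range(4): arm.pause(.02); F.append(arm.sense()['ft_force'])
    F=np.mean(F,0); print(z,F.round(1))
    if F[2]>1.2: break
st('down')
```

```text
38.0 [-0.1 -0.3 -1. ]
37.5 [ 0.2 -0.1  0.1]
37.0 [1.2 0.2 0.5]
36.5 [1.  0.1 0.3]
36.0 [1.  0.1 1. ]
35.5 [1.5 0.4 1.7]
down t 36.2 tcp [487.7  32.6  35.5] F [1.8 0.4 1.4] gap 3.5 j6 1.27
```

```bash
python3 - <<'E'
from mv import *
import cv2
p=inbox(46.5,35.5)
arm.servo_line((*p,36.9),max_speed=20)
arm.open_gripper(); st('open')
arm.servo_line((*p,60),max_speed=40); arm.servo_line((*p,150),max_speed=200)
arm.goto((600,-120,200),ori2(-.449,0).as_rotvec()); st()
for n in("scene","top"): cv2.imwrite(f"pics/{n}6.png",arm.camera(n)[:,:,::-1])
E
python3 crop.py 6
```

```text
open t 37.21 tcp [487.6  32.6  36.9] F [-0.9  0.4 -1.1] gap 85.9 j6 1.27
 t 39.33 tcp [ 599.1 -119.5  198.6] F [-0.6  0.1  1. ] gap 85.7 j6 1.72
```

View pics/h6.png

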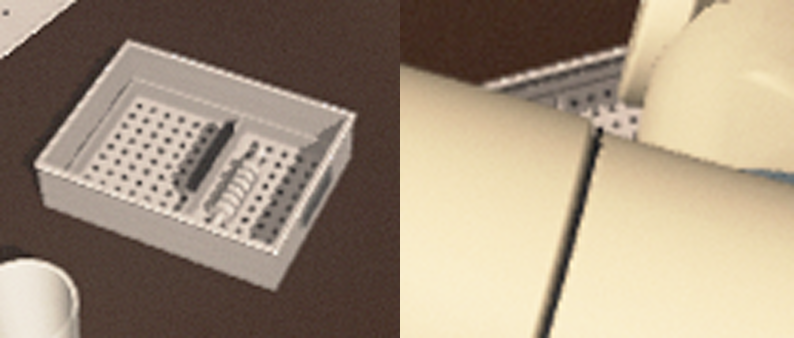

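Run:
```python
from mv import *
import cv2
yaw=-.449
o=ori2(yaw,0).as_rotvec()
c=np.array([683+39*np.cos(yaw),-178.2+39*np.sin(yaw)])
arm.goto((*c,100),o); st()
arm.servo_line((*c,45),max_speed=200);arm.servo_line((*c,26.5),max_speed=60)
arm.grab(120); st('grab')
arm.servo_line((*c,70),max_speed=80); arm.pause(.2); st('lift')
arm.servo_line((*c,150),max_speed=200)
p=inbox(46.5,-34)
arm.goto((*p,150),ori2(BY,0).as_rotvec()); arm.servo_line((*p,95)); arm.pause(.2); st()
for n in("scene","top"): cv2.imwrite(f"pics/{n}7.png",arm.camera(n)[:,:,::-1])
a=cv2.imread('pics/scene7.png')[120:250,190:350];cv2.imwrite('pics/s7.png',cv2.resize(a,None,fx=4.5,fy=4.5,interpolation=2))
```

```text
t 40.16 tcp [ 717.6 -194.2  100.5] F [-0.3 -0.6  0.7] gap 85.4 j6 1.67
grab t 41.78 tcp [ 718.3 -195.1   26.8] F [-0.3  1.5  5. ] gap 3.6 j6 1.67
lift t 42.67 tcp [ 717.8 -195.    69.3] F [-0.   0.4 -2.5] gap 3.6 j6 1.67
 t 44.98 tcp [505.4 -35.   95.9] F [ 0.5 -0.2 -2. ] gap 4.0 j6 1.13
```

View pics/s7.png

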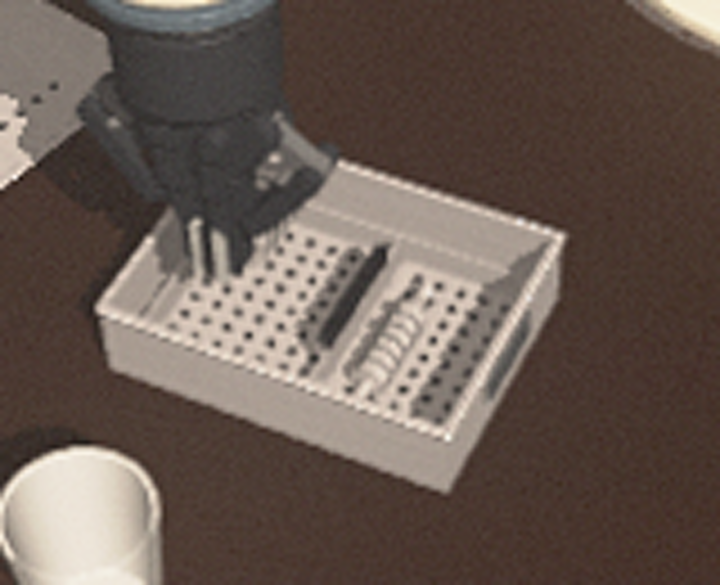

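```bash
cat >> mv.py <<'E'
def feel(p,z,zmin,step,dF):
    def av():
        F=[]
        for i in range(4): arm.pause(.02);F.append(arm.sense()['ft_force'])
        return np.mean(F,0)
    f0=av()
    while z>zmin:
        z=max(zmin,z-step); arm.servo_line((*p,z),max_speed=25); F=av()-f0; print(round(z,1),F.round(1),end='; ')
        if F[2]>dF: break
    print(); return z
E
python3 - <<'E'
from mv import *
p=inbox(46.5,-34)
arm.servo_line((*p,44),max_speed=80); arm.pause(.2)
z=feel(p,44,30.5,1,4); st('down')
E
```

```text
43 [-0.8 -0.4  0.2]; 42 [ 0.2 -0.5  0.3]; 41 [-0.5 -0.3 -0. ]; 40 [-0.6 -0.6  0.4]; 39 [-0.8 -0.5  0.2]; 38 [-0.4 -0.5  0.2]; 37 [-0.  -0.2  0.5]; 36 [-0.3 -0.3  0.5]; 35 [-0.5 -0.3  0.1]; 34 [-0.4  0.4  0.2]; 33 [-0.8 -0.3 -0.1]; 32 [ 0.7 -0.6  1.1]; 31 [-0.   1.1 13.3]; 
down t 50.25 tcp [505.3 -34.8  31.5] F [ 0.1  1.4 11.1] gap 3.8 j6 1.13
```

```bash
python3 - <<'E'
from mv import *
import cv2
p=inbox(46.5,-34)
arm.servo_line((*p,31.6),max_speed=20)
arm.open_gripper(); st('open')
arm.servo_line((*p,60),max_speed=40); arm.servo_line((*p,150),max_speed=200)
arm.goto((445.3,-329.5,170),ori2(.016,0).as_rotvec()); st()
for n in("scene","top"): cv2.imwrite(f"pics/{n}8.png",arm.camera(n)[:,:,::-1])
E
python3 crop.py 8
```

```text
open t 51.26 tcp [504.7 -34.8  31.6] F [-0.4 -0.7 -0.1] gap 85.2 j6 1.13
 t 53.88 tcp [ 445.5 -328.3  169.5] F [ 0.2  0.8 -0.4] gap 85.5 j6 0.81
```

View pics/h8.png

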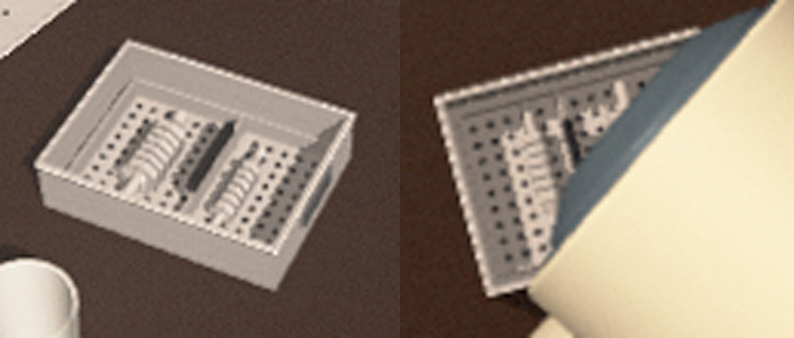

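View pics/scene8.png

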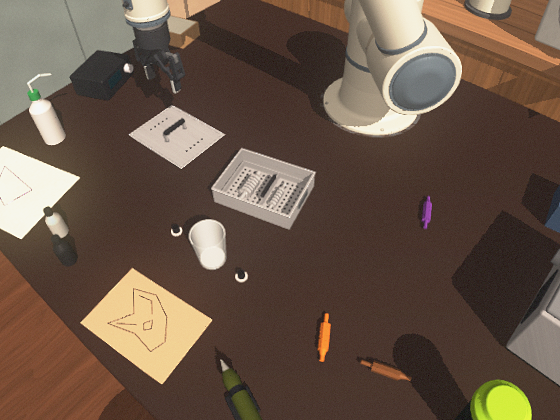

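Run:
```python
from mv import *
import cv2
c=(445.3,-329.5)
arm.servo_line((*c,60),max_speed=200);arm.servo_line((*c,33),max_speed=60)
arm.grab(100); st('grab')
arm.servo_line((*c,100),max_speed=100); arm.pause(.2); st('lift')
arm.servo_line((*c,180),max_speed=200)
p=inbox(0,0)
arm.goto((*p,180),ori2(BY,0).as_rotvec()); arm.servo_line((*p,115)); arm.pause(.3); st()
for n in("scene","top"): cv2.imwrite(f"pics/{n}9.png",arm.camera(n)[:,:,::-1])
a=cv2.imread('pics/scene9.png')[100:250,180:360];cv2.imwrite('pics/s9.png',cv2.resize(a,None,fx=4,fy=4,interpolation=2))
```

```text
grab t 55.97 tcp [ 445.3 -329.5   33.3] F [-0.6  0.5  7.3] gap 7.9 j6 0.81
lift t 56.98 tcp [ 445.1 -329.2   99.4] F [ 1.1  0.  -3.6] gap 7.8 j6 0.81
 t 59.62 tcp [451.7 -13.4 115.6] F [-0.5  0.2 -4.1] gap 7.6 j6 1.16
```

View pics/s9.png

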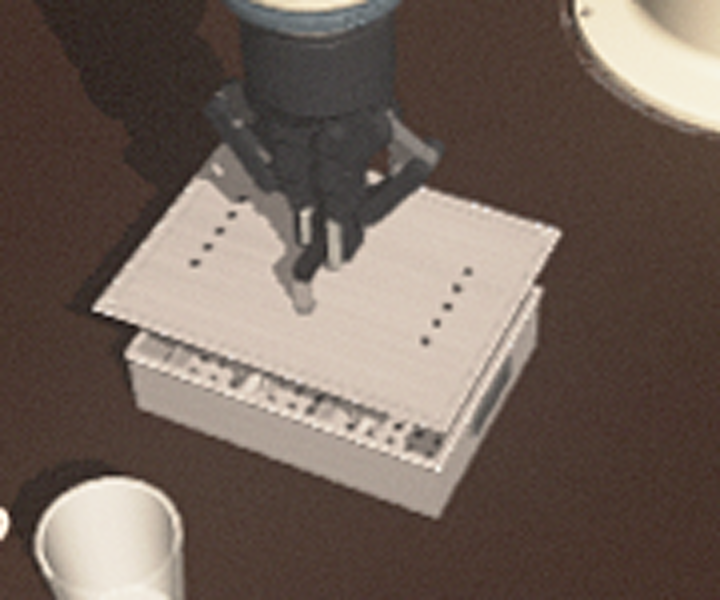

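Run:
```python
from mv import *
from h import *
cal=arm.get_calibration('scene')
im=cv2.imread('pics/scene9.png')[100:250,180:360]
k=cv2.resize(im,None,fx=4,fy=4,interpolation=2)
rc=lambda sx,sy,z:[(-sx/2,-sy/2,z),(sx/2,-sy/2,z),(sx/2,sy/2,z),(-sx/2,sy/2,z)]
P=[*BOX,BY]
for R_,col in((rc(160,210,82.6+9),(0,255,0)),(rc(142,192,48),(0,255,255))):
    q=((proj(cal,world(P,R_))-[180,100]+.5)*4).astype(int);cv2.polylines(k,[q],True,col,1)
cv2.imwrite('pics/s9o.png',k)
p=inbox(0,0)
arm.servo_line((*p,86),max_speed=60)
z=feel(p,86,73.5,1,4);arm.pause(.2);st('down')
cv2.imwrite("pics/scene10.png",arm.camera("scene")[:,:,::-1])
```

```text
85 [-0.6  0.3 -0.2]; 84 [-0.1 -0.2  0.5]; 83 [0.1 0.2 0.5]; 82 [-0.1  0.   0.2]; 81 [-0.1 -0.2  0.1]; 80 [0.3 0.2 0.2]; 79 [0.2 0.2 0.4]; 78 [ 0.2 -0.3 -0. ]; 77 [-0.3 -0.3  0.4]; 76 [0.3 0.2 0.2]; 75 [-1.8  0.6 12.2]; 
down t 64.11 tcp [451.4 -13.3  75.3] F [-2.2  0.7  7.3] gap 7.8 j6 1.16
```

View pics/s9o.png

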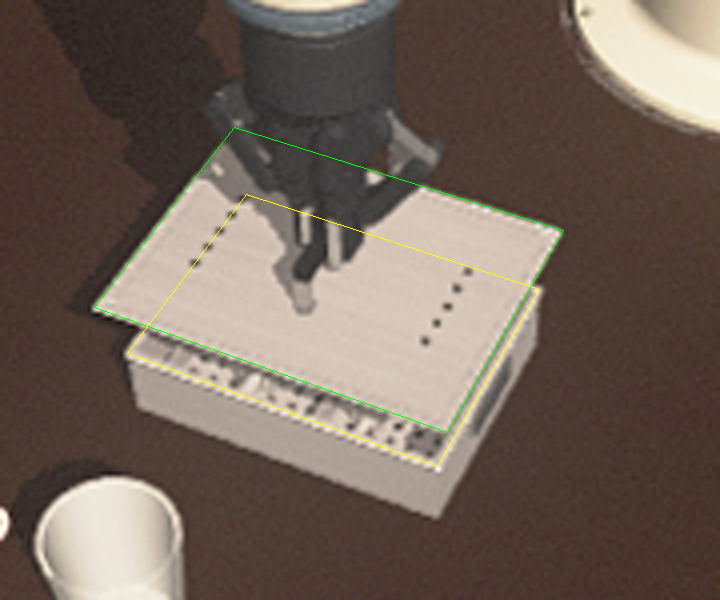

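Run:
```python
from mv import *
from h import *
p=inbox(0,0)
arm.open_gripper(); st('open')
arm.servo_line((*p,95),max_speed=50); arm.servo_line((*p,180),max_speed=200)
arm.goto((430,-330,250),ori2(.0,0).as_rotvec()); st()
ks=[]
rc=lambda sx,sy,z:[(-sx/2,-sy/2,z),(sx/2,-sy/2,z),(sx/2,sy/2,z),(-sx/2,sy/2,z)]
for n,(x0,y0) in(("scene",(190,120)),("top",(240,150))):
    im=arm.camera(n)[:,:,::-1].copy();cv2.imwrite(f"pics/{n}11.png",im);cal=arm.get_calibration(n)
    k=cv2.resize(im[y0:y0+150,x0:x0+140],None,fx=2.8,fy=2.8,interpolation=2)
    q=((proj(cal,world([*BOX,BY],rc(160,210,51)))-[x0,y0]+.5)*2.8).astype(int);cv2.polylines(k,[q],True,(0,255,0),1)
    ks.append(k)
    for t in('cup','ink_cap_a','lid','tray','slim_grip','thick_grip'): print(n,t,[(round(d['p'],2),np.round(d['xy'])) for d in arm.tip_of(n,t)])
    ds=arm.cut_out(n,'lid')
    if ds: print(fit('lid',[(cal,ds[0]['mask'])],[*BOX,BY],42))
cv2.imwrite('pics/s11.png',np.hstack(ks))
```

```text
open t 64.89 tcp [451.3 -13.3  75. ] F [-0.2 -0.5  0.7] gap 85.6 j6 1.16
 t 67.25 tcp [ 430.1 -328.8  249.4] F [-0.1  0.5 -0.5] gap 85.8 j6 0.81
scene cup [(0.65, array([209., 255.]))]
scene ink_cap_a [(0.57, array([174., 228.])), (0.54, array([242., 276.]))]
scene lid [(0.91, array([264., 177.]))]
scene tray []
scene slim_grip [(0.89, array([384., 368.])), (0.86, array([326., 339.])), (0.47, array([425., 211.]))]
scene thick_grip []
(array([ 4.52077626e+02, -1.46258822e+01,  2.46754598e-01]), np.float64(0.026870536023854103))
top cup [(0.85, array([300., 147.]))]
top ink_cap_a [(0.38, array([270., 148.])), (0.37, array([339., 145.]))]
top lid [(0.77, array([313., 216.]))]
top tray []
top slim_grip [(0.73, array([194., 287.])), (0.55, array([196., 147.])), (0.43, array([151., 157.]))]
top thick_grip []
(array([ 4.59827582e+02, -8.82077827e+00,  2.11207471e-01]), np.float64(0.6768544220834297))
```

View pics/s11.png

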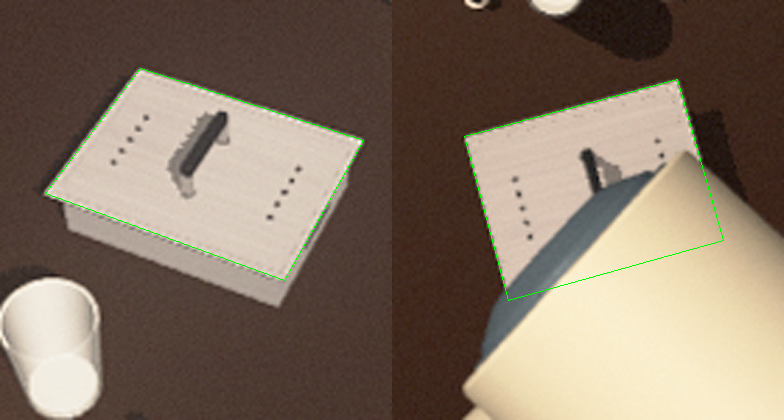

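View pics/scene11.png

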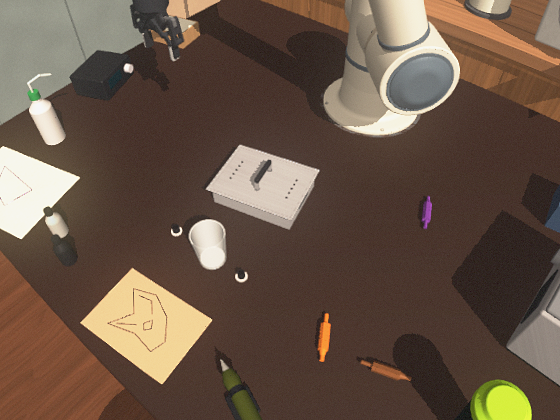

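The lid outline matches the fully-home prediction (lid top at z = 51 mm) in the scene view and where it shows in the top view. The cup at (209,245), the caps at (176,230) and (241,276), and the decoys have not moved. The gripper is clear, so I'm handing in.

Run:
```python
from mv import *
arm.pause(.3); arm.close_job(); st()
```

```text
the job is handed in; nothing more can be done
the job is handed in; nothing more can be done
```

The box is packed in the order asked, and I handed the job in at about 68 s of the 109 s allowed. The tray went in flat first, then the slim grip in the narrow compartment and the thick grip in the wide one. The lid went on last.

**What the last checks showed**
- **Lid:** it made contact with its origin 42 mm above the box's, which is fully home. In the scene camera its outline matched that prediction to about 1.5 mm.
- **Grips:** before the lid went on, the scene picture showed both lying along the partition in the right compartments.
- **Left alone:** the cup, both ink caps and the three look-alikes are standing or lying where they were.

**Short of perfect**
- **Slim grip:** I released it with its far end resting on the tray and the held end about 10 mm up. The open fingers do not fit inside the narrow compartment, so that end tipped down onto the tray floor when I let go. It was not a fully supported set-down.
- **Top camera:** the arm partly hid the box, so its mask fit of the lid was no use. The visible lid edges in that view agree with the prediction.

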